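# Lower the cure cabinet's sash and hold the lamp shutter half open

### The job

Lower the curing cabinet's amber front sash fully down by its bar handle, and only then slide the sprung lamp shutter on the roof open by its black tab, away from the lamp head, to half of its travel (the long tick), never much beyond, and finish while still holding it there against its spring: do not let go. Leave the other things on the bench where they are.

Things in the scene. Friction and masses are not known exactly. Their poses are not given: they have to be found in the camera images.
- cabinet: lamp-curing cabinet, fixed: box 180 mm deep (its x), 320 mm wide (its y), flat roof 170 mm above the bench; its front (its -x side, towards the robot) is closed by the sliding sash. Upright aluminium guide rails, 275 mm tall, at the front corners (y = -157 and +157 mm). Origin: centre of its underside, on the bench; z up.
- sash (a joint): height of the sash above its fully lowered position, m: 0 = down on its stop, 0.11 = top stop. Sash: amber see-through panel 298 mm wide, 140 mm tall, 0.35 kg, front face 102 mm in front of the cabinet's origin; slides vertically and stays where it is left (friction; 2 to 5 N push it down). Its top edge is 20 mm above the handle bar's axis.
- sash_handle (a point): steel bar handle on the sash, moves with it: round bar, 14 mm diameter, 120 mm long along its y, axis 50 mm in front of the sash's face (43 mm gap), on two 10 mm stand-off pins 52 mm either side of the middle. This point: middle of the bar; z up, +x towards the sash. Height: 135 mm above the bench with the sash down, plus the sash joint.
- lamp: lamp unit clamped on the roof: base plate 90 (x) by 270 mm (y), grey lamp head 83 mm tall on its -y end (y -133 to -48 mm), two low rails (tops 18 mm up) along y guiding the shutter. Origin: centre of its underside, on the roof; z up. Its yaw differs from the cabinet's. Black ticks on the rails: long at half travel (y +50 mm), short at closed (+15) and full (+85).
- shutter (a joint): opening of the sprung shutter blade, m: 0 = closed (rests there), 0.070 = fully open, half travel 0.035. It slides along the lamp unit's +y (away from the lamp head). The return spring rises: about 2 N at closed, 8.5 N at half, 15 N at full (180 N/m); let go, it snaps shut.
- shutter_tab (a point): black upright finger tab of the shutter blade, 32 (its x) by 10 thick (its y) by 44 mm tall, a white pointer line at its foot. This point: centre of its foot, 182 mm above the bench, at y = +15 mm plus the opening in the lamp unit's frame; axes parallel to the lamp unit's. Closed, it is 58 mm clear of the lamp head.
- reel: blue component reel lying flat, 170 mm across, 15 mm thick. Bystander, loose. Origin: centre of its underside.
- solder_spool: small upright spool, 56 mm across, 52 mm tall, on the bench in front of the cabinet. Bystander, loose. Origin: centre of its underside.
- screw_tray: low black open tray 80 x 110 x 22 mm with screws, on the bench in front of the cabinet. Bystander, loose. Origin: centre of its underside.
- flux_jar: small jar, 52 mm across, 60 mm tall, beside the cabinet. Bystander, loose. Origin: centre of its underside.
- tape_roll: roll of clear tape lying flat, 84 mm across, 20 mm thick, beside the cabinet. Bystander, loose. Origin: centre of its underside.
- driver: screwdriver lying on the bench. Bystander, loose; not to be used.
- housing: black machined cover plate 130 x 170 x 14 mm (20 mm over its fins) lying on the bench. Bystander, loose. Origin: centre of its underside.

How it is judged (in metres and radians):
On the way:
1. the sash is fully down (within 6 mm) (value of joint sash below 0.006 m), for 0.2 s.
At the end, for the whole second after the job is handed in: The sash is fully down (within 6 mm); the shutter stands still at half travel, 35 mm open within 5 mm, held there by the fingers on its tab with more than 4 N through the last second (value of joint sash below 0.006 m and value of joint shutter between 0.03 and 0.04 m and velocity of joint shutter between -0.01 and 0.01 m/s and contact force between the fingers and shutter above 4 N); the arm keeps its last pose, push and grip.
It fails at once if the shutter is opened (more than 10 mm) while the sash is not down (more than 10 mm up) (value of joint each of shutter, sash above 0.01 m).
It fails at once if the shutter is opened far beyond half (more than 52 mm) (value of joint shutter above 0.052 m).
It fails at once if a bystander is moved by more than 40 mm (distance of any of reel, solder_spool, screw_tray, flux_jar, tape_roll, driver, housing from where it was at the start of the episode above 0.04 m).
It also fails if it takes over 45 s, if anything falls off the work surface, if the arm or the gripper's body presses on something with over 40 N, if the wrist force passes 120 N, or if a joint passes its speed limit or range.

### The arm

A 6-joint arm with a two-finger parallel gripper is mounted at the origin on the work surface. World frame = base frame: x ahead of the robot, y to its left, z up, the work surface at z = 0. Lengths are in mm, angles in rad, forces in N, time in s.
With the tool pointing down it reaches from about 325 to 775 mm from the base axis. Payload 5.5 kg.
Tool frame: the origin (TCP) lies midway between the tips of the shut fingers; the grasp point (between the pads) lies 19 mm behind it (ctrl.grip_point_offset is the distance from the TCP to the grasp point, in mm); z points along the fingers, y is the line along which they close (so a half turn about z gives the same grasp; the last joint's range is limited). The gripper opens to 85 mm and grips with 20 to 120 N. Pads are 22 mm wide; open, the fingers measure 114 mm over their backs; the gripper's body (76 mm by 85 mm) begins 54 mm behind the grasp point. The pads swing forward as they close: fully open they stand 13 mm farther back than shut.
Start: joints at [1.106, 0.091, 1.231, -0, 1.82, -0.057], TCP at [237.96, 550.81, 231.275] pointing down, gripper open.
Joint ranges: [-2.87, 2.87], [-0.86, 2.18], [0.17, 2.46], [-1.51, 4.65], [0.06, 2.69], [-2.65, 2.65]. Speed limits (rad/s): [2.57, 2.57, 3.01, 3.14, 3.14, 3.14].

### API

Orientations are given as a unit quaternion [x, y, z, w].
In Python, from plant import ctrl, imaging gives the robot as it stands.
- The arm moves only by the tool servo_tool, never from a script. Its argument "series" is a list of rows, each a list of 5 numbers: the closure, from 0 (fully open) to 1 (shut), then the shift along the tool's x, y, z as a fraction of full scale, then the turn about the tool's z as a fraction of full scale. In form: [[jaw, dx, dy, dz, yaw], ...]. A call has 1 to 8 rows; each row is the pose to reach, as a shift and turn from the pose commanded when the call began, along the tool's axes at that moment, turning the shorter way round; what a row does not reach only later rows make up. Full scale, the value 1, is 1000 mm for a shift and 360 degrees for a turn. A row lasts 1/8 s, in which the tool goes at most 62.5 mm and 10.7 degrees, less where a joint would pass 70% of its speed; a pose out of reach is approached as far as the arm can. A call with a number of a shift or a turn outside -1 to 1 is refused whole. A call with a gripper value outside its range is refused whole. The fingers move at their own pace and stop on an object; the grip force is fixed at half the most. Time passes only in rows, so rows that repeat a pose let the fingers close. It gives the time, the measured TCP pose, the force, the opening and the grip force at its end, in the units of the state.
- ctrl.read_state(): the state, without advancing time (a new reading comes with each control period).
- imaging.read_camera(name): name is "scene" or "top" or "wrist"; returns the picture (384x512x3 uint8, blue, green, red); there is no depth.
- imaging.camera_model(name): a dict with "intrinsics" (3x3 intrinsics, pixels), "R" (3x3) and "t" (3): a world point X has camera coordinates R X + t. Camera axes: x right, y down, z forward; pixel columns grow to the right and rows downward; lengths in mm; the calibration is good to about 2 mm. A picture is of the moment at which its call begins: read the wrist's pose just before it. camera_model takes no time and is no camera call; for the wrist camera it gives the pose at the moment of the call.
- ctrl.hand_in(): hands the job in; it is judged then, once.
The state is a dict: "time_s": time; "q": joint angles; "joint_vel": joint speeds; "effort": joint torques, N m; "ee_pos": TCP position; "eef_rot": TCP orientation; "contact_force": force on the tool from outside, world axes, zero at the start; "torque": the same for the moment, N m; "grip_width": finger opening in mm; "gripper_force": force on a finger pad.
Only numpy, scipy, OpenCV 4.12 (cv2) and the standard library are available. Lean on these libraries where they do the work, as an engineer would, in place of code of your own. Each camera call takes 0.05 s, during which the arm holds its last target. There are 200 camera calls.

## Working session

There is one attempt and no reset: what is moved stays moved. The work goes in short steps, Python scripts to look and compute and a tool call to move; the robot and the scene stay as the last step left them, time stands still between calls to the robot, and variables do not carry over. Pictures are saved under pics/ and viewed, at most 10 in all, crops included, and the job is handed in when it is done.

Besides the shell and the picture viewer there is one more tool, called after "Emit:" in YAML: its name, and indented under it one key for each argument. servo_tool: Moves the arm, as the interface text tells. Shift numbers are shares of 1000 mm and turn numbers shares of 360 degrees, none past 1 either way. Its arguments: {"type":"object","properties":{"series":{"type":"array"}},"required":["series"]}

```bash
mkdir -p pics; ls; python3 - <<'E'
from plant import ctrl, imaging
import cv2, numpy as np
s=ctrl.read_state();print(s)
for n in ("scene","top"):
    im=imaging.read_camera(n); cv2.imwrite(f"pics/{n}0.png",im)
    m=imaging.camera_model(n);print(n,m)
E
```

```text
pics
{'time_s': 0.0, 'q': array([ 1.10628141e+00,  9.18639595e-02,  1.23189370e+00, -2.79132774e-05,
        1.81985676e+00, -5.67039363e-02]), 'joint_vel': array([-0.00144128, -0.00048751, -0.00090289, -0.00081407,  0.0001711 ,
        0.00131959]), 'effort': array([-1.80282650e-04, -4.58704877e+01, -4.18039978e+01,  5.01939439e-05,
        1.06483776e-02, -1.03131217e-05]), 'ee_pos': array([237.83604519, 550.51660458, 230.14344078]), 'eef_rot': array([ 2.02498700e-01,  9.79282010e-01, -9.80234013e-04, -2.47400842e-04]), 'contact_force': array([ 0.54810767, -0.2148229 ,  0.19572027]), 'torque': array([ 0.01194561, -0.00941837, -0.0032039 ]), 'gripper_force': 0.0, 'grip_width': 85.75054748636276}
scene {'intrinsics': array([[485.11291383,   0.        , 255.38756734],
       [  0.        , 485.11291383, 193.02821968],
       [  0.        ,   0.        ,   1.        ]]), 'R': array([[-0.76122034, -0.6484526 ,  0.00726769],
       [-0.60933349,  0.71137303, -0.35023008],
       [ 0.22193757, -0.2710307 , -0.93663551]]), 't': array([ 426.15282381,  387.56696856, 1521.25193692])}
top {'intrinsics': array([[360.20281263,   0.        , 258.19676557],
       [  0.        , 360.20281263, 192.9300167 ],
       [  0.        ,   0.        ,   1.        ]]), 'R': array([[-0.00107413, -0.99999641, -0.00245495],
       [-0.98924231,  0.00142169, -0.14627931],
       [ 0.14628228,  0.00227142, -0.98924028]]), 't': array([   9.38195058,  570.56085406, 1191.93179303])}
```

```bash
python3 - <<'E'
import cv2
for n in ("scene","top"):
    cv2.imwrite(f"pics/{n}0b.png",cv2.resize(cv2.imread(f"pics/{n}0.png"),(800,600),interpolation=cv2.INTER_CUBIC))
E
```

```text
(no output)
```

View pics/scene0b.png

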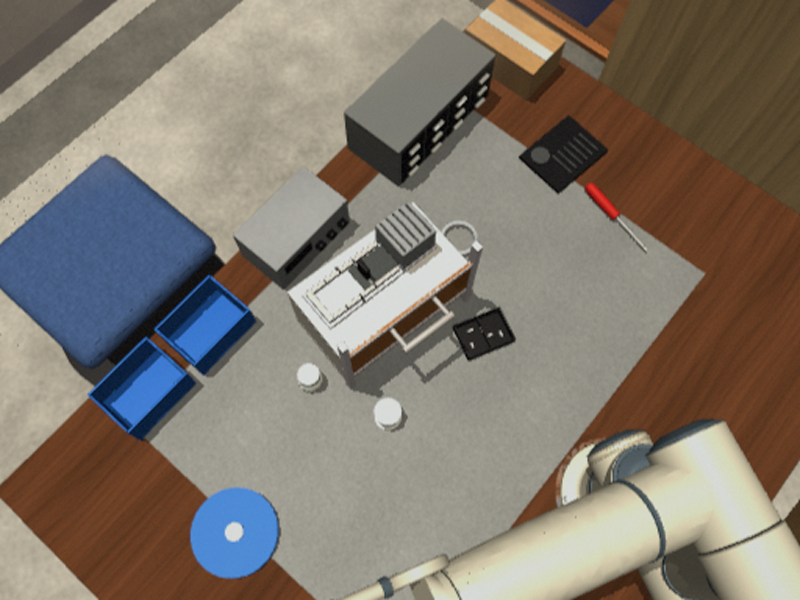

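View pics/top0b.png

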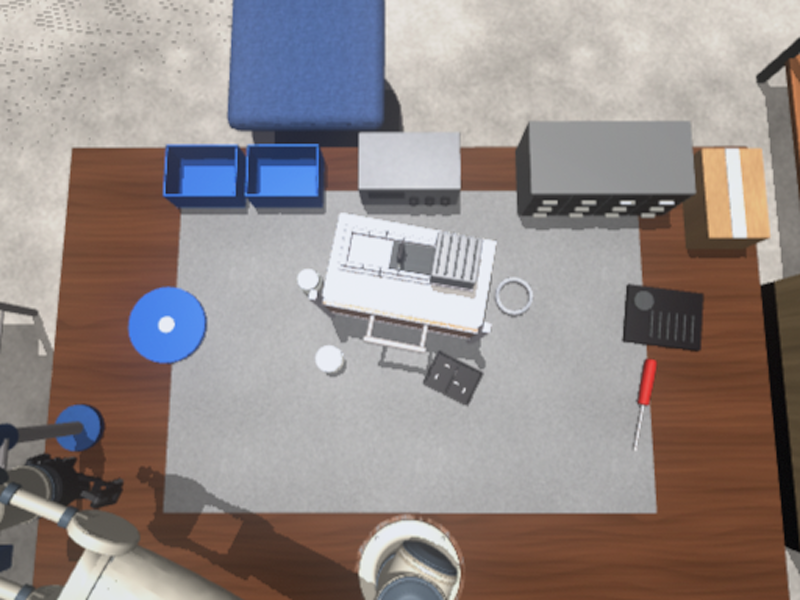

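The scene view shows the cabinet with the bar handle at about (396–452, 347–316) and the tab at about (365, 268). In the top view the bar is at (366–428, 343–349) and the tab at about (402, 255). I'll zoom in for accurate corners.

```bash
python3 - <<'E'
import cv2,numpy as np
a=cv2.imread("pics/scene0.png")[125:250,180:315]; b=cv2.imread("pics/top0.png")[130:235,200:325]
# top: scale 6 -> 750x630 too tall; use 5.5
for n,c,o in(("cs",a,(180,125)),("ct",b,(200,130))):
    k=4.8 if n=="cs" else 5.6
    r=cv2.resize(c,None,fx=k,fy=k,interpolation=cv2.INTER_CUBIC)
    for i in range(0,c.shape[1],10): cv2.line(r,(int(i*k),0),(int(i*k),6),(0,0,255),1); cv2.putText(r,str(o[0]+i),(int(i*k),16),0,.35,(0,0,255),1)
    for i in range(0,c.shape[0],10): cv2.line(r,(0,int(i*k)),(6,int(i*k)),(0,0,255),1); cv2.putText(r,str(o[1]+i),(8,int(i*k)+4),0,.35,(0,0,255),1)
    print(r.shape);cv2.imwrite(f"pics/{n}.png",r)
E
```

```text
(600, 648, 3)
(588, 700, 3)
```

View pics/cs.png

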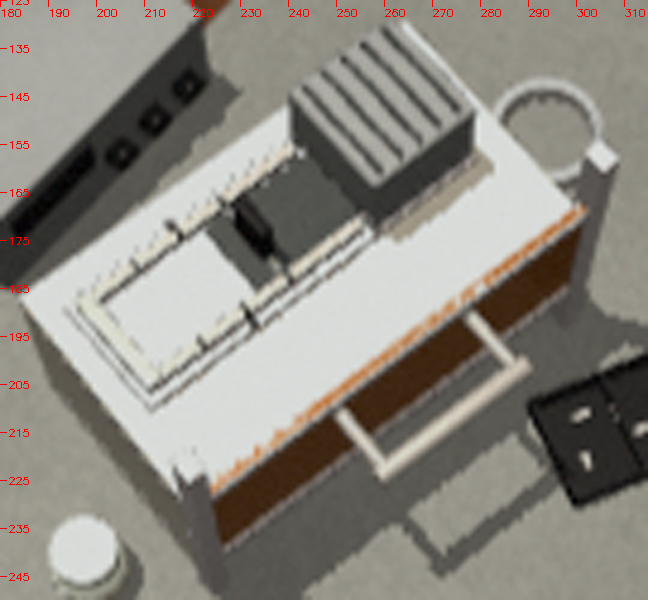

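View pics/ct.png

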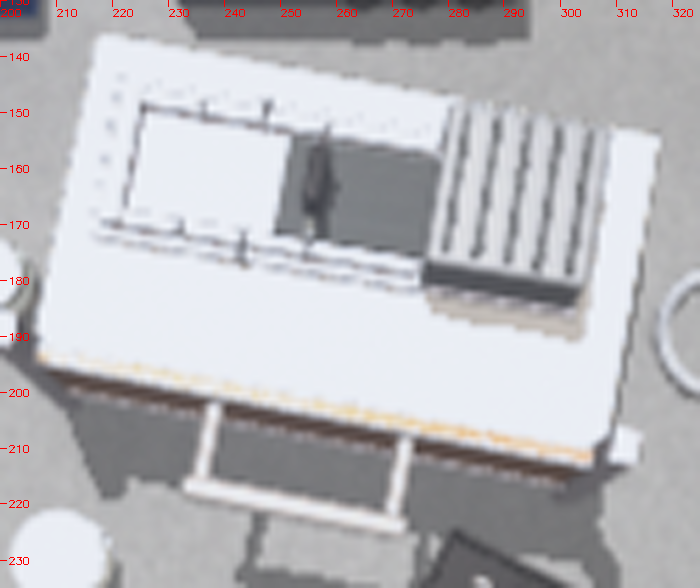

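The scene crop shows the bar ends at (259.8,223.5) and (289.6,201.5), with long ticks at (215.8,173.3) and (232.1,191.3). The top crop shows the bar ends at (232.7,216.6) and (272.5,223.4), with long ticks at (247.7,148.8) and (243.2,173.8). Next I'll triangulate these.

```bash
cat > h.py <<'E'
import numpy as np, cv2
from plant import ctrl, imaging
def P(m): return m["intrinsics"]@np.c_[m["R"],m["t"]]
def tri(m1,p1,m2,p2):
    X=cv2.triangulatePoints(P(m1),P(m2),np.float64(p1),np.float64(p2))[:,0]; return X[:3]/X[3]
def plane(m,p,z):
    d=m["R"].T@np.linalg.solve(m["intrinsics"],[*p,1.]); c=-m["R"].T@m["t"]; return c+d*(z-c[2])/d[2]
E
python3 - <<'E'
from h import *
np.set_printoptions(precision=1,suppress=True)
S,T=(imaging.camera_model(n) for n in("scene","top"))
pts=dict(barL=((259.8,223.5),(232.7,216.6),0),barR=((289.6,201.5),(272.5,223.4),0),
tickB=((215.8,173.3),(247.7,148.8),188),tickF=((232.1,191.3),(243.2,173.8),188),
hbl=((240.4,145.2),(280.7,147.5),253),hbr=((261.3,130.2),(308.6,152.7),253),hfr=((278.8,147.5),(303.2,180),253),hfl=((258.8,163.5),(275.7,176.8),253),
roofBL=((183.8,186),(217.3,136.3),170),roofBR=((263.3,129.2),(317.9,153.8),170))
for k,(s,t,z) in pts.items():
    print(k,tri(S,s,T,t), *( (plane(S,s,z)[:2],plane(T,t,z)[:2]) if z else ()))
print(plane(T,(206.8,193.9),170),plane(T,(305.7,212),170))
E
```

```text
barL [475.1  83.4 195.9]
barR [456.5 -35.6 167.6]
tickB [689.8  40.7 166.2] [681.2  46.4] [686.   40.4]
tickF [609.6  54.2 172.3] [604.4  58.1] [607.8  53.9]
hbl [674.3 -59.  230.8] [664.6 -51.3] [671.8 -56.9]
hbr [ 660.6 -141.7  224.9] [ 649.7 -130.2] [ 656.3 -137.1]
hfr [ 574.9 -120.9  250.1] [ 572.9 -120. ] [ 576.4 -120. ]
hfl [585.4 -42.1 251.3] [584.5 -41.6] [585.8 -41.8]
roofBL [732.6 136.8 170.3] [733.4 136.8] [731.6 136.6]
roofBR [ 681.3 -181.4  147.2] [ 674.3 -171.7] [ 674.6 -177.7]
[548.9 166.  170. ] [ 492.8 -136.   170. ]
```

Emit:
servo_tool:
  series:
    - [0.5,0,0,-0.06,0]
    - [0.5,-0.05,-0.047,-0.1,0.025]
    - [0.5,-0.1,-0.094,-0.1,0.05]
    - [0.5,-0.145,-0.137,-0.1,0.08]
    - [0.5,-0.19,-0.179,-0.1,0.11]
    - [0.5,-0.235,-0.222,-0.1,0.135]
    - [0.5,-0.28,-0.264,-0.1,0.16]
    - [0.5,-0.325,-0.307,-0.1,0.19]

```text
time_s: 1.1
ee_pos: [407.6, 155.2, 330.9]
eef_rot: [0.719, 0.695, -0.0, -0.0]
contact_force: [1.4, 0.4, -0.1]
grip_width: 42.6
gripper_force: 0.0
```

```bash
python3 - <<'E'
from h import *
np.set_printoptions(precision=3,suppress=True)
from scipy.spatial.transform import Rotation as R
s=ctrl.read_state();M=R.from_quat(s['eef_rot']).as_matrix();print(s['time_s'],s['ee_pos'],M,s['grip_width'],s['q'])
print((np.array([465,24,320])-s['ee_pos'])@M)
E
```

```text
1.1 [407.62  155.155 330.941] [[ 0.035  0.999 -0.   ]
 [ 0.999 -0.035  0.   ]
 [ 0.    -0.    -1.   ]] 42.56899942352232 [ 0.286 -0.298  1.414  0.     2.026  0.321]
[-129.046   61.979   10.935]
```

Emit:
servo_tool:
  series:
    - [0.5,-0.05,0.024,0,0.01]
    - [0.5,-0.1,0.048,0,0.023]
    - [0.5,-0.115,0.054,0,0.023]
    - [0.5,-0.115,0.054,0,0.023]

```text
time_s: 1.6
ee_pos: [457.9, 40.1, 330.8]
eef_rot: [0.766, 0.642, -0.0, -0.001]
contact_force: [-0.8, 0.5, 0.2]
grip_width: 43.0
gripper_force: 0.0
```

```bash
python3 - <<'E'
from h import *
import json
np.set_printoptions(precision=3,suppress=True)
s=ctrl.read_state();m=imaging.camera_model("wrist");im=imaging.read_camera("wrist")
print(s['ee_pos'],s['eef_rot']);print(m)
np.savez("w1.npz",**m);cv2.imwrite("pics/w1.png",im)
E
```

```text
[457.922  40.111 330.806] [ 0.766  0.642 -0.    -0.001]
{'intrinsics': array([[296.365,   0.   , 260.766],
       [  0.   , 296.365, 191.246],
       [  0.   ,   0.   ,   1.   ]]), 'R': array([[ 0.985, -0.175,  0.   ],
       [-0.166, -0.935,  0.314],
       [-0.055, -0.309, -0.95 ]]), 't': array([-443.804,   41.677,  512.365])}
```

View pics/w1.png

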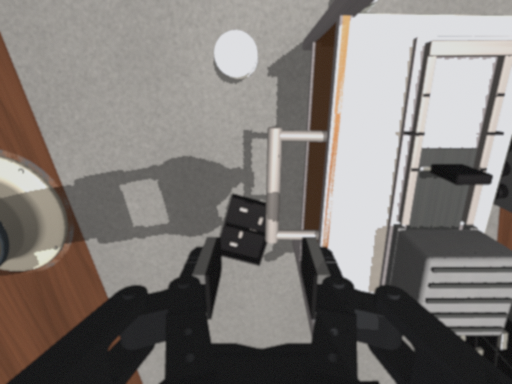

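The wrist view shows the bar from (274,128) to (271.5,243), upright in the picture. The tab is at about (460,174) and the long ticks at about (411,133) and (495,133).

```bash
python3 - <<'E'
from h import *
np.set_printoptions(precision=1,suppress=True)
W=dict(np.load("w1.npz"));S,T=(imaging.camera_model(n) for n in("scene","top"))
a,b=(274,128),(271.5,243)
for z in(165,175,180,185,195):
    A,B=plane(W,a,z),plane(W,b,z);print(z,A[:2],B[:2],np.linalg.norm(A-B),(A+B)[:2]/2,np.degrees(np.arctan2(A[0]-B[0],A[1]-B[1])), (plane(T,(232.7,216.6),z)+plane(T,(272.5,223.4),z))[:2]/2)
for p,q,n in((a,(232.7,216.6),'L'),(b,(272.5,223.4),'R')): print(n,tri(W,p,T,q),tri(W,p,S,(259.8,223.5) if n=='L' else (289.6,201.5)))
for p in((411,133),(495,133)): print(plane(W,p,188))
E
```

```text
165 [479.4  83.9] [455.3 -45.5] 131.6485010029472 [467.4  19.2] 10.550836688867587 [469.1  25.6]
175 [479.2  85.1] [455.9 -40.2] 127.38193171435266 [467.5  22.4] 10.550836688867571 [468.3  25.4]
180 [479.1  85.6] [456.1 -37.5] 125.24864707005543 [467.6  24.1] 10.550836688867559 [468.   25.3]
185 [478.9  86.2] [456.4 -34.8] 123.11536242575816 [467.7  25.7] 10.550836688867577 [467.6  25.3]
195 [478.7  87.4] [456.9 -29.5] 118.84879313716367 [467.8  28.9] 10.55083668886758 [466.9  25.1]
L [478.8  85.3 176.5] [475.8  83.5 191.9]
R [457.  -34.1 186.5] [453.7 -31.8 184.4]
[606.6  59.1 188. ]
[685.5  45.  188. ]
```

Emit:
servo_tool:
  series:
    - [0.5,0.002,0.002,0.04,0]
    - [0.5,0.002,0.002,0.09,0]
    - [0.5,0.002,0.002,0.13,0]
    - [0.5,0.002,0.002,0.162,0]
    - [0.5,0.002,0.002,0.162,0]
    - [0.9,0.002,0.002,0.162,0]
    - [0.9,0.002,0.002,0.162,0]
    - [0.9,0.002,0.002,0.162,0]

```text
time_s: 2.65
ee_pos: [470.6, 41.6, 174.2]
eef_rot: [0.766, 0.643, 0.011, 0.01]
contact_force: [43.1, -3.2, -9.7]
grip_width: 11.6
gripper_force: 58.3
```

Emit:
servo_tool:
  series:
    - [0.9,0,0.005,0,0]
    - [0.9,0,0.01,0,0]
    - [0.9,0,0.01,0,0]

```text
time_s: 3.02
ee_pos: [470.6, 41.6, 171.8]
eef_rot: [0.766, 0.643, 0.001, 0.0]
contact_force: [-1.6, 4.3, 2.3]
grip_width: 11.9
gripper_force: 60.1
```

Emit:
servo_tool:
  series:
    - [0.9,0,0.01,0.01,0]
    - [0.9,0,0.01,0.02,0]
    - [0.9,0,0.01,0.03,0]
    - [0.9,0,0.01,0.04,0]
    - [0.9,0,0.01,0.04,0]

```text
time_s: 3.65
ee_pos: [470.5, 41.5, 124.6]
eef_rot: [0.765, 0.644, -0.008, -0.01]
contact_force: [-33.1, 10.6, -3.3]
grip_width: 12.2
gripper_force: 60.4
```

Emit:
servo_tool:
  series:
    - [0.9,0,-0.005,0,0]
    - [0.9,0,-0.009,0,0]
    - [0.9,0,-0.009,0.003,0]
    - [0.9,0,-0.009,0.006,0]
    - [0.9,0,-0.009,0.006,0]

```text
time_s: 4.28
ee_pos: [470.6, 41.6, 124.1]
eef_rot: [0.766, 0.643, 0.0, -0.001]
contact_force: [-3.8, 5.6, 0.9]
grip_width: 12.0
gripper_force: 61.1
```

Emit:
servo_tool:
  series:
    - [0.9,0,0,0.003,0]
    - [0.9,0,0,0.006,0]
    - [0.9,0,0,0.006,0]
    - [0.9,0,0,0.006,0]

```text
time_s: 4.78
ee_pos: [470.5, 41.5, 118.1]
eef_rot: [0.766, 0.643, 0.0, -0.001]
contact_force: [-4.6, 5.7, 1.3]
grip_width: 12.4
gripper_force: 61.1
```

Still free to move, so continue down in small steps.

Emit:
servo_tool:
  series:
    - [0.9,0,0,0.003,0]
    - [0.9,0,0,0.006,0]
    - [0.9,0,0,0.008,0]
    - [0.9,0,0,0.008,0]

```text
time_s: 5.28
ee_pos: [470.8, 41.6, 116.9]
eef_rot: [0.766, 0.643, 0.002, 0.0]
contact_force: [-19.7, 4.2, 31.7]
grip_width: 11.9
gripper_force: 64.4
```

The stop is reached: 32 N upward, and the grasp point at 136 mm matches the expected 135 mm. I'll relax, open and rise.

Emit:
servo_tool:
  series:
    - [0.9,0,0,-0.006,0]
    - [0.5,0,0,-0.006,0]
    - [0.5,0,0,-0.006,0]
    - [0.5,0,0,-0.006,0]
    - [0.5,0,0,-0.05,0]
    - [0.5,0,0,-0.11,0]
    - [0.5,0,0,-0.17,0]
    - [0.5,0,0,-0.21,0]

```text
time_s: 6.28
ee_pos: [471.3, 40.0, 322.7]
eef_rot: [0.766, 0.643, 0.001, 0.001]
contact_force: [-0.4, -0.8, -0.5]
grip_width: 42.6
gripper_force: 0.0
```

Emit:
servo_tool:
  series:
    - [0.5,0,0.03,0,0]
    - [0.5,0,0.06,0,0]
    - [0.5,0,0.06,0,0]
    - [0.5,0,0.06,0,0]

```text
time_s: 6.78
ee_pos: [529.8, 29.7, 319.1]
eef_rot: [0.766, 0.643, -0.0, -0.0]
contact_force: [-0.5, 0.6, -0.8]
grip_width: 42.6
gripper_force: 0.0
```

```bash
python3 - <<'E'
from h import *
np.set_printoptions(precision=3,suppress=True)
s=ctrl.read_state();m=imaging.camera_model("wrist");im=imaging.read_camera("wrist");print(s['ee_pos'],s['eef_rot'],s['q'])
np.savez("w2.npz",**m);cv2.imwrite("pics/w2r.png",im);cv2.imwrite("pics/w2.png",cv2.resize(im,(800,600),interpolation=cv2.INTER_CUBIC))
t=imaging.read_camera("top");cv2.imwrite("pics/top1.png",t)
E
```

```text
[529.818  29.749 319.094] [ 0.766  0.643 -0.    -0.   ] [-0.008 -0.058  1.225 -0.     1.976  0.167]
```

View pics/w2.png

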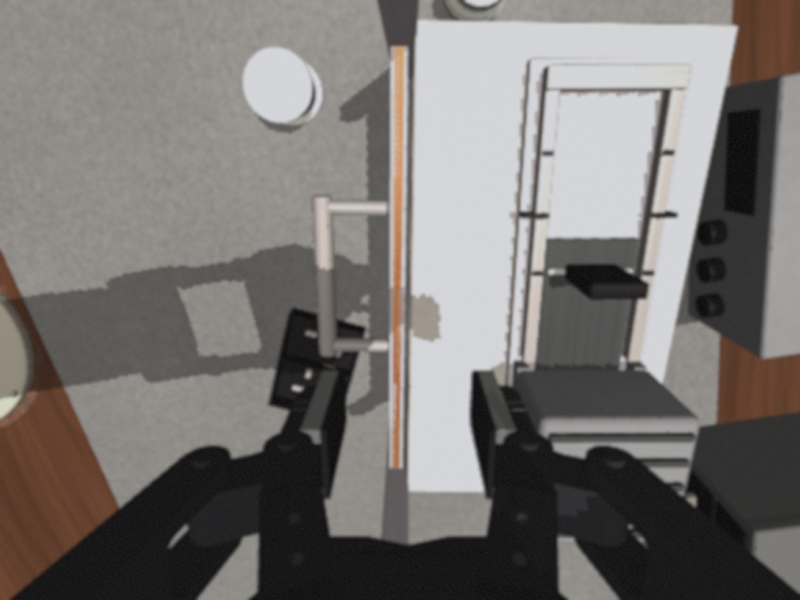

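The sash is down, with its amber edge seen edge-on below the roof. In the 800-pixel picture the long ticks are at about (541,214) and (660,214), the closed ticks at (537,272) and (648,272), the full ticks at (547,152) and (668,152), and the tab at (567–648, 265–297).

```bash
python3 - <<'E'
from h import *
np.set_printoptions(precision=1,suppress=True)
W=dict(np.load("w2.npz"));k=1/1.5625
print("cam",-W["R"].T@W["t"])
for n,l,r in(("full",(547,152),(668,152)),("half",(539,214),(659,214)),("closed",(536,272),(648,272))):
    A,B=(plane(W,(p[0]*k,p[1]*k),188) for p in(l,r));print(n,A[:2],B[:2],(A+B)[:2]/2,np.degrees(np.arctan2(B[1]-A[1],B[0]-A[0])))
for p in((567,265),(620,264),(648,285),(592,283)): print("tabtop",plane(W,(p[0]*k,p[1]*k),226)[:2])
for p in((592,297),(648,299)): print("foot",plane(W,(p[0]*k,p[1]*k),182)[:2])
for p in((545,68),(690,66),(548,90),(688,90)): print("railend",plane(W,(p[0]*k,p[1]*k),188)[:2])
im=cv2.imread("pics/w2r.png")[150:200,330:430];cv2.imwrite("pics/w2c.png",cv2.resize(im,(800,400),interpolation=cv2.INTER_CUBIC))
E
```

```text
cam [543.7 109.2 461.8]
full [620.7  92.1] [687.9  80.2] [654.3  86.2] -10.039009146904412
half [613.3  58.2] [682.7  45.9] [648.  52.] -10.043796548652896
closed [608.5  23.3] [675.9  11.3] [642.2  17.3] -10.048651661427954
tabtop [615.8  36.2]
tabtop [643.2  31.9]
tabtop [657.4  17.7]
tabtop [628.2  24. ]
foot [643.5  -1.2]
foot [678.5  -8.8]
railend [623.2 135.2]
railend [699.5 122.6]
railend [623.9 124.1]
railend [698.6 110.9]
```

View pics/w2c.png

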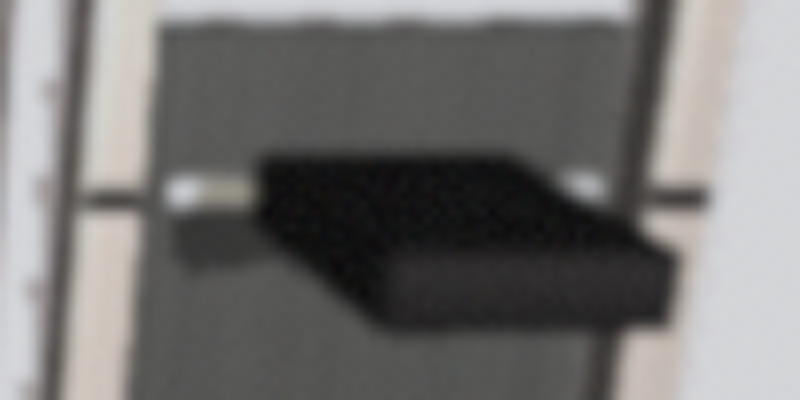

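The crop shows the tab's top face at crop (378–675, 252–325). Its foot edge is at row 160, and the pointer lines up with the closed ticks at row about 199.

```bash
python3 - <<'E'
from h import *
from scipy.spatial.transform import Rotation as R
np.set_printoptions(precision=1,suppress=True)
W=dict(np.load("w2.npz"));f=lambda p:(330+p[0]/8,150+p[1]/8)
c=np.array([plane(W,f(p),226) for p in((385,252),(675,252),(668,325),(378,325))]);print(c[:,:2],c.mean(0))
print((plane(W,f((112,200)),188)+plane(W,f((677,198)),188))/2,"foot front edge",plane(W,f((265,158)),184),plane(W,f((510,158)),184))
s=ctrl.read_state();M=R.from_quat(s['eef_rot']).as_matrix();print(s['ee_pos'],M)
for t in(c.mean(0),np.array([642.2,17.3,226])): print((t-s['ee_pos'])@M)
E
```

```text
[[627.6  23.8]
 [657.2  18.5]
 [656.3  10.6]
 [626.4  15.9]] [641.9  17.2 226. ]
[642.5  16.5 188. ] foot front edge [628.9  23.  184. ] [657.9  17.8 184. ]
[529.6  29.9 319.7] [[ 0.2  1.   0. ]
 [ 1.  -0.2 -0. ]
 [ 0.   0.  -1. ]]
[  6.9 112.8  93.8]
[  7.1 113.1  93.8]
```

Emit:
servo_tool:
  series:
    - [0.5,0.001,0.02,0,-0.028]
    - [0.5,0.002,0.04,0,-0.056]
    - [0.5,0.003,0.06,0,-0.084]
    - [0.5,0.004,0.08,0,-0.112]
    - [0.5,0.005,0.1,0,-0.14]
    - [0.5,0.007,0.113,0,-0.168]
    - [0.5,0.007,0.113,0,-0.196]
    - [0.5,0.007,0.113,0,-0.224]

```text
time_s: 7.88
ee_pos: [642.3, 17.3, 319.8]
eef_rot: [0.165, 0.986, 0.0, 0.0]
contact_force: [0.4, -0.3, 0.3]
grip_width: 43.1
gripper_force: 0.0
```

Emit:
servo_tool:
  series:
    - [0.5,0,0,0,-0.026]
    - [0.5,0,0,0,-0.026]
    - [0.5,0,0,0,-0.026]
    - [0.5,0,0,0,-0.026]

```text
time_s: 8.38
ee_pos: [642.5, 17.1, 319.4]
eef_rot: [0.088, 0.996, -0.0, 0.0]
contact_force: [-0.4, 0.5, -0.3]
grip_width: 42.5
gripper_force: 0.0
```

```bash
python3 - <<'E'
from h import *
from scipy.spatial.transform import Rotation as R
np.set_printoptions(precision=3,suppress=True)
s=ctrl.read_state();M=R.from_quat(s['eef_rot']).as_matrix();print(s['ee_pos'],M,s['grip_width'])
print((np.array([642,17,195])-s['ee_pos'])@M)
E
```

```text
[642.486  17.114 319.421] [[-0.985  0.175  0.   ]
 [ 0.175  0.985 -0.   ]
 [-0.    -0.    -1.   ]] 42.49229472124866
[  0.479  -0.193 124.421]
```

Emit:
servo_tool:
  series:
    - [0.5,0,0,0.045,0]
    - [0.5,0,0,0.085,0]
    - [0.5,0,0,0.11,0]
    - [0.5,0,0,0.124,0]
    - [0.5,0,0,0.124,0]
    - [0.95,0,0,0.124,0]
    - [0.95,0,0,0.124,0]
    - [0.95,0,0,0.124,0]

```text
time_s: 9.38
ee_pos: [643.2, 16.9, 197.3]
eef_rot: [0.087, 0.996, -0.0, 0.002]
contact_force: [-0.8, -0.4, 5.1]
grip_width: 9.1
gripper_force: 59.8
```

Emit:
servo_tool:
  series:
    - [0.95,0,0.008,0,0]
    - [0.95,0,0.016,0,0]
    - [0.95,0,0.024,0,0]
    - [0.95,0,0.03,0,0]
    - [0.95,0,0.035,0,0]
    - [0.95,0,0.035,0,0]
    - [0.95,0,0.035,0,0]

```text
time_s: 10.25
ee_pos: [648.8, 49.6, 197.3]
eef_rot: [0.088, 0.996, -0.002, 0.001]
contact_force: [-3.0, -6.2, 7.4]
grip_width: 9.2
gripper_force: 60.1
```

```bash
python3 - <<'E'
from h import *
np.set_printoptions(precision=2,suppress=True)
s=ctrl.read_state();print({k:s[k] for k in('time_s','ee_pos','contact_force','grip_width','gripper_force')})
print((s['ee_pos']-[643.2,16.9,0])@[.175,.985,0])
im=imaging.read_camera("top");a=im[135:200,205:315];W=imaging.camera_model("wrist")
w=imaging.read_camera("wrist")
cv2.imwrite("pics/end.png",np.vstack([cv2.resize(a,(508,300),interpolation=cv2.INTER_CUBIC),cv2.resize(w,(508,300))]))
E
```

```text
{'time_s': 10.25, 'ee_pos': array([648.83,  49.58, 197.28]), 'contact_force': array([-3.02, -6.23,  7.36]), 'grip_width': 9.177444188628549, 'gripper_force': 60.13678550720215}
33.17745394750106
```

View pics/end.png

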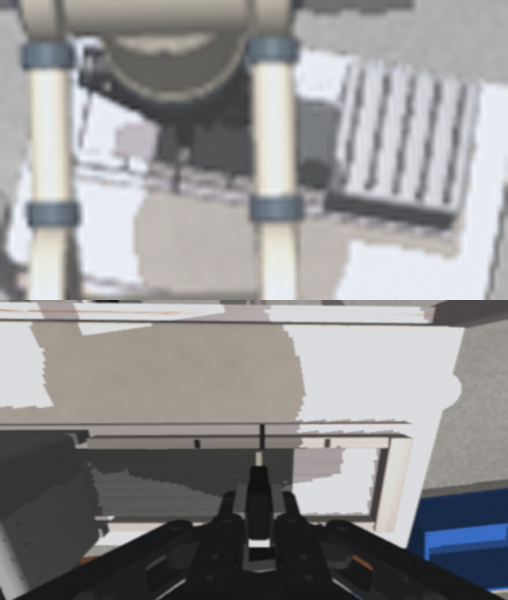

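The wrist picture shows the white pointer at (258,460), just short of the long tick at (262,436), which fits about 33 mm open. I'll nudge it 1.5 mm and settle.

Emit:
servo_tool:
  series:
    - [0.95,0,0.0015,0,0]
    - [0.95,0,0.0015,0,0]
    - [0.95,0,0.0015,0,0]
    - [0.95,0,0.0015,0,0]
    - [0.95,0,0.0015,0,0]
    - [0.95,0,0.0015,0,0]

```text
time_s: 11.1
ee_pos: [649.0, 50.9, 197.3]
eef_rot: [0.088, 0.996, -0.002, 0.001]
contact_force: [-2.8, -6.8, 6.9]
grip_width: 9.0
gripper_force: 60.1
```

```bash
python3 - <<'E'
from h import *
s=ctrl.read_state();print(s['ee_pos'],(s['ee_pos']-[643.2,16.9,0])@[.175,.985,0],s['contact_force'],s['gripper_force'])
print(ctrl.hand_in())
E
```

```text
[649.04915824  50.8870683  197.27258514] 34.5008649621723 [-2.75032183 -6.80878838  6.86158814] 60.07663071155548
the job is handed in; nothing more can be done
None
```

I lowered the sash onto its stop, then pulled the shutter to about 34.5 mm open (half travel) and handed in at about 11 s, still gripping its tab at about 60 N; the hand-in returned no verdict.

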